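# Hold a slide reader's spring shutter open at its index

## Robot

A 6-joint arm with a two-finger parallel gripper is mounted at the origin on a cart in front of the work surface, level with it; the furniture and walls round the work are solid. World frame = base frame: x ahead of the robot, y to its left, z up, the work surface at z = 0. Lengths are in mm, angles in rad, forces in N, time in s.
With the tool pointing down it reaches from about 400 to 825 mm from the base axis. Payload 7 kg.
Tool frame: the origin (TCP) lies at the very end of the fingers, on their centre line; the grasp point (between the pads) lies 19 mm behind it; z points along the fingers, y is the line along which they close (so a half turn about z gives the same grasp; the last joint's range is limited). The gripper opens to 88 mm and grips with 3 to 60 N. Pads are 19 mm wide; open, the fingers measure 130 mm over their backs; the gripper's body (78 mm by 193 mm) begins 47 mm behind the grasp point.
Start: joints at [0.288, 0.359, 0.012, 0, -1.224, -0.288], TCP at [674.978, -0.019, 226.561] pointing down, gripper open.
Joint ranges: [-3.07, 3.07], [-1.43, 2.12], [-1.02, 1.25], [-3.03, 1.67], [-3.05, -0], [-3.03, 3.03]. Speed limits (rad/s): [2.39, 2.39, 3.01, 3.14, 3.14, 3.14].

## Interface

Orientations are given as a unit quaternion [x, y, z, w].
In Python, from plant import bot gives the robot as it stands. Calls block until the motion is done:
- bot.move_ptp(position, orientation): joint-space move of the TCP to a pose.
- bot.line_to(position, velocity=150, ori=None): straight line of the TCP; ori=None keeps the orientation; velocity is the mean speed in mm/s.
- bot.move_joints(angles): joint-space move.
- bot.move_gripper(opening, force=None): finger opening in mm; force is the grip in N (None keeps the last); returns when the fingers have stopped.
- bot.pause(seconds).
- bot.solve_ik(position, orientation): joint angles nearest the present ones, or None.
- bot.read_state(): the state.
- bot.camera(name): name is "scene" or "side" or "wrist"; returns the picture (480x640x3 uint8, red, green, blue); there is no depth.
- bot.get_calibration(name): a dict with "fx", "fy", "cx", "cy" (pixels), "distortion" ([k1, k2, p1, p2, k3] as OpenCV has them; the pictures are not rectified), "view" (4x4, takes a point from world to camera coordinates); the wrist camera has in their place "T_tool_cam" (4x4, takes a point from camera to tool coordinates, whose origin is the TCP and whose axes are the flange's). Camera axes: x right, y up, looking along -z (the intrinsics and any distortion apply to the point x, -y, -z); pixel columns grow to the right and rows downward; lengths in mm; the calibration is good to about 2 mm. A picture is of the moment at which its call begins: read the wrist's pose just before it. get_calibration takes no time and is no camera call.
A pose or a line that the arm cannot do raises bot.Unreachable and nothing moves.
- bot.close_job(): hands the job in; it is judged then, once.
The state is a dict: "t": time; "joint_pos": joint angles; "qvel": joint speeds; "tau": joint torques, N m; "tcp_pos": TCP position; "eef_rot": TCP orientation; "contact_force": force on the tool from outside, world axes, zero at the start; "moment": the same for the moment, N m; "width": finger opening in mm; "finger_force": force on a finger pad.
Only numpy, scipy, OpenCV 4.12 (cv2) and the standard library are available. Lean on these libraries where they do the work, as an engineer would, in place of code of your own. Each camera call takes 0.05 s, during which the arm holds its last target. There are 200 camera calls.

## Task

Take a reading on the slide reader: with the shutter still shut, push the specimen carriage by its blue knob along its rail until it is fully home against the white reading head. Then take the yellow shutter handle in the gripper and pull it out towards the front until its white pointer stands level with the red index clamp. Finish still gripping the handle and holding it steady at the clamp, since the spring shuts it when let go; leave the carriage home, the clamp where it is set and the other things on the bench undisturbed.

Things in the scene. Friction and masses are not known exactly. Their poses are not given: they have to be found in the camera images.
- reader: Slide reader fixed to the bench: grey base plate 220 (x) x 250 (y) x 12 mm; origin under the plate's centre. x points to its back, -x to its front (roughly to the robot), y to its left, z up. A carriage rail runs along y at x 45 mm, right of the white head. Two guide bars (tops z 54 mm, y 37 and 93 mm) run forward from the head to x -109 mm, the shutter between them.
- head_top (a point): Middle of the flat top of the white reading head, 90 x 90 mm, z 62 mm, on the reader's left back; a low round window rises to 66 mm. The carriage's tray runs into a tunnel in its right face, the shutter comes out of its front face. Only the two grips stand higher than this on the reader.
- carriage (a joint): Position of the dark carriage block (44 x 50 mm, glass slide on its tray) on its rail, m: grows as it moves along the reader's +y (to the left) to the stop at 0.080, where its left face meets the head: fully home. It starts 0.035 to 0.08 short of home. About 1.5 N of friction; stays where it is left.
- carriage_knob (a point): Point in the carriage's blue upright knob, to grip or push: square section 16 x 16 mm, sides along the reader's x and y, from z 70 to 115 mm; this point is on its axis at z 97 mm. It stands on a 12 mm round stem. At home it is 25 mm right of the head's right face.
- shutter (a joint): Opening of the spring-return shutter, m: 0 shut, grows as the handle is pulled along the reader's -x (to the front), end of travel 0.065. A spring pulls it shut with 4 N at 0, growing by 0.8 N per 10 mm.
- shutter_handle (a point): Yellow upright handle of the shutter, 12 (along the reader's x) x 24 (y) mm, from z 62 to 115 mm; this point on its axis at z 97 mm. Its axes are the reader's. When shut it stands 40 mm ahead of the head's front face, at y = 65 mm. It moves with joint shutter.
- pointer_tip (a point): Tip of the white pointer, 3 mm wide, on the left side of the shutter handle's black foot; at the same reader x as the handle's axis, 22 mm to its left, z 56 mm.
- index_mark (a point): Middle of the inner (right) edge of the red index clamp on the left guide bar; clamp 8 mm along the reader's x, 14 mm along y, top z 60 mm. Axes as the reader's. The pointer is level with it when pointer_tip and index_mark have the same reader x. It is set 25 to 55 mm ahead of the shut pointer, holds by stiff friction (8 N) and must not be shifted.
- forceps: Bystander: steel forceps, 138 x 21 x 9 mm, lying on the bench; origin under its centre.
- marker: Bystander: white marker pen with red cap, 17 x 135 x 16 mm, lying; origin under its centre.
- stain_blue: Bystander: blue dropper bottle, 37 x 37 x 98 mm, standing; origin under its centre.
- immersion_oil: Bystander: small dark brown bottle with black cap, 29 x 29 x 62 mm, standing; origin under its centre.
- slide_packet: Bystander: white and green packet, 33 x 82 x 30 mm; origin under its centre.
- coverslip_box: Bystander: small flat white box, 30 x 30 x 11 mm; origin under its centre.

How it is judged:
By the outcome, as a careful person would: the job done as asked, in the order asked, and still so for the second after the job is handed in, while the arm keeps its last pose, push and grip.
It also fails if it takes over 45 s, if anything falls off the work surface, if the arm or the gripper's body presses on something with over 40 N, if the wrist force passes 120 N, or if a joint passes its speed limit or range.

## Working session

There is one attempt and no reset: what is moved stays moved. The work goes in short steps, each a Python script; the robot and the scene stay as the last script left them, time stands still between calls to the robot, and variables do not carry over. Pictures are saved under pics/ and viewed, at most 10 in all, crops included, and the job is handed in when it is done.

```bash
mkdir -p pics; ls
python3 - <<'E'
from plant import bot
import cv2,numpy as np
np.set_printoptions(precision=4,suppress=True)
for n in("scene","side","wrist"):
    im=bot.camera(n); cv2.imwrite(f"pics/{n}0.png",im[:,:,::-1]); print(n,bot.get_calibration(n))
s=bot.read_state();print(s)
E
```

```text
pics
scene {'fx': 517.4563272474727, 'fy': 517.4563272474727, 'cx': 324.23493137619585, 'cy': 240.2809179594142, 'distortion': array([-0.0325,  0.    ,  0.    ,  0.    ,  0.    ]), 'view': array([[   -0.8827,    -0.4699,    -0.0044,   556.7904],
       [    0.3266,    -0.6201,     0.7133,  -152.5384],
       [   -0.338 ,     0.6282,     0.7008, -1234.6113],
       [    0.    ,     0.    ,     0.    ,     1.    ]])}
side {'fx': 551.3678095616799, 'fy': 551.3678095616799, 'cx': 316.9759187164633, 'cy': 240.115588883799, 'distortion': array([0.0503, 0.    , 0.    , 0.    , 0.    ]), 'view': array([[   -0.9992,     0.0381,    -0.0072,   544.4319],
       [   -0.02  ,    -0.3456,     0.9382,   -27.7175],
       [    0.0333,     0.9376,     0.3461, -1699.092 ],
       [    0.    ,     0.    ,     0.    ,     1.    ]])}
wrist {'fx': 417.3848920725188, 'fy': 417.3848920725188, 'cx': 324.5018569022368, 'cy': 237.42055919570544, 'distortion': array([0.015, 0.   , 0.   , 0.   , 0.   ]), 'T_tool_cam': array([[  -0.0004,    0.963 ,    0.2695,   72.394 ],
       [   1.    ,    0.0004,    0.0001,   -0.0884],
       [  -0.    ,    0.2695,   -0.963 , -158.9698],
       [   0.    ,    0.    ,    0.    ,    1.    ]])}
{'t': 0.15, 'joint_pos': array([ 0.2881,  0.3592,  0.0113, -0.0002, -1.2241, -0.2881]), 'qvel': array([-0.0006, -0.0003,  0.0021,  0.0021,  0.0006,  0.001 ]), 'tau': array([  0.0001, -58.3275,  29.329 ,   7.0012,   0.0088,  -0.0001]), 'tcp_pos': array([674.6386,   0.0024, 225.8514]), 'eef_rot': array([-0.7071,  0.7071,  0.0004, -0.0005]), 'contact_force': array([-0.572 , -0.5974,  0.159 ]), 'moment': array([ 0.0172, -0.0134,  0.0092]), 'finger_force': 0.0, 'width': 87.78891035333726}
```

View pics/scene0.png

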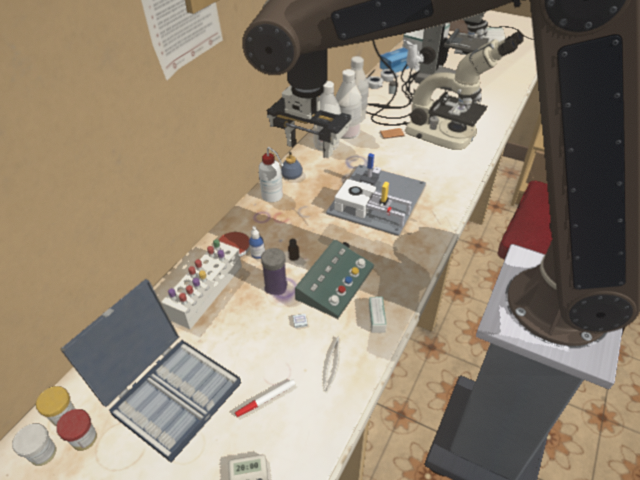

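View pics/side0.png

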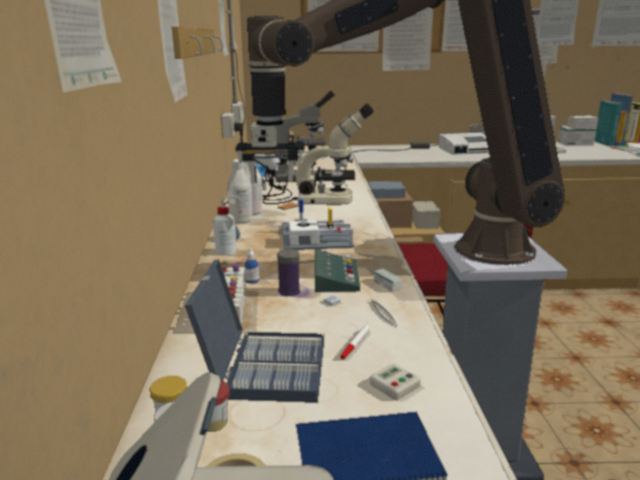

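View pics/wrist0.png

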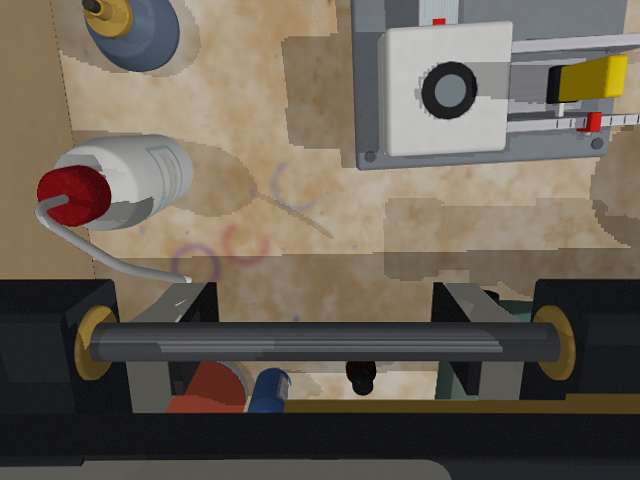

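The scene view shows the reader near (378,198), with its blue knob at (371,160) and yellow handle at (384,190). The wrist view shows the head top at about (387..512, 25..152), the red clamp at (593,121) and the window at (449,90). I'll locate the reader roughly from the head corners, then centre the wrist camera over it.

```bash
cat > h.py <<'E'
from plant import bot
import cv2,numpy as np
from scipy.spatial.transform import Rotation as R
np.set_printoptions(precision=4,suppress=True)
def cam(n,s=None):
    c=bot.get_calibration(n); K=np.array([[c['fx'],0,c['cx']],[0,c['fy'],c['cy']],[0,0,1]])
    if n=='wrist':
        T=np.eye(4);T[:3,:3]=R.from_quat(s['eef_rot']).as_matrix();T[:3,3]=s['tcp_pos'];M=T@c['T_tool_cam']
    else: M=np.linalg.inv(c['view'])
    return K,c['distortion'],M
def onz(C,px,z):
    K,d,M=C; u=cv2.undistortPoints(np.array(px,float).reshape(-1,1,2),K,d).reshape(-1,2)
    D=np.c_[u[:,0],-u[:,1],-np.ones(len(u))]@M[:3,:3].T; o=M[:3,3]
    return o+D*((z-o[2])/D[:,2])[:,None]
def proj(C,P):
    K,d,M=C; p=(np.atleast_2d(P)-M[:3,3])@M[:3,:3]*[1,-1,-1]
    return cv2.projectPoints(p,np.zeros(3),np.zeros(3),K,d)[0].reshape(-1,2)
def look(name):
    s=bot.read_state(); im=bot.camera('wrist'); cv2.imwrite(f'pics/{name}.png',im[:,:,::-1])
    np.savez(f'pics/{name}.npz',tcp_pos=s['tcp_pos'],eef_rot=s['eef_rot']); return im,s
def load(name):
    z=np.load(f'pics/{name}.npz'); return cv2.imread(f'pics/{name}.png'),cam('wrist',z)
E
python3 - <<'E'
from h import *
s=bot.read_state()
P=onz(cam('wrist',s),[(387,30),(512,22),(508,148),(385,155)],62); print(P)
c=P.mean(0)
q=s['eef_rot']
print(s['t'])
bot.move_ptp([c[0]-45,c[1]+45,260],[-.70710678,.70710678,0,0]); bot.pause(.3)
im,s=look('w1'); print(s['tcp_pos'],s['t'])
E
```

```text
[[ 630.5691 -133.3916   62.    ]
 [ 543.6237 -138.0866   62.    ]
 [ 535.8701  -52.1154   62.    ]
 [ 628.5107  -47.1196   62.    ]]
0.15
[540.0439 -47.4519 259.2645] 1.0917
```

View pics/w1.png

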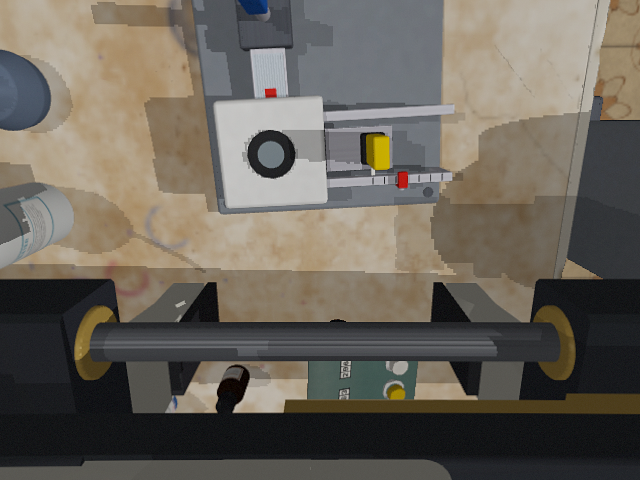

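The head top is at (214..327, 97..208), handle top at (380,152), clamp at (402,180) and knob at (253,5), partly cut off. I'll shift the view towards -y and measure by masks.

```bash
cat >> h.py <<'E'
def blob(im,lo,hi,roi=None):
    m=cv2.inRange(cv2.cvtColor(im,cv2.COLOR_BGR2HSV),np.array(lo),np.array(hi))
    if roi: x0,y0,x1,y1=roi; k=np.zeros_like(m);k[y0:y1,x0:x1]=1;m=m*k
    c=max(cv2.findContours(m,cv2.RETR_EXTERNAL,cv2.CHAIN_APPROX_NONE)[0],key=cv2.contourArea)
    return c.reshape(-1,2)
E
python3 - <<'E'
from h import *
bot.move_ptp([540,-110,260],[-.70710678,.70710678,0,0]); bot.pause(.3)
im,s=look('w2'); print(s['tcp_pos'],s['t'])
for n in('w1','w2'):
    im,C=load(n)
    P=blob(im,(0,0,150),(179,60,255),(0,0,640,275)) if 0 else None
    y=blob(im,(22,150,60),(35,255,255),(0,0,640,280)); r=blob(im,(0,160,80),(8,255,255),(350,0,640,280)); b=blob(im,(105,150,40),(125,255,255),(200,0,400,280))
    for k,c in zip(('handle','clamp','knob'),(y,r,b)):
        print(n,k,cv2.boundingRect(c),cv2.contourArea(c),cv2.boxPoints(cv2.minAreaRect(c)).tolist())
im,C=load('w2'); cv2.imwrite('pics/w2c.png',cv2.resize(im[40:300,160:500],None,fx=2.3,fy=2.3,interpolation=cv2.INTER_CUBIC))
E
```

```text
[ 540.1286 -109.3324  260.0408] 1.8
w1 handle (366, 134, 24, 36) 735.5 [[366.0, 134.0], [389.0, 134.0], [389.0, 169.0], [366.0, 169.0]]
w1 clamp (396, 172, 12, 16) 136.5 [[396.0, 172.0], [407.0, 172.0], [407.0, 187.0], [396.0, 187.0]]
w1 knob (238, 0, 30, 15) 299.5 [[238.0, 0.0], [267.0, 0.0], [267.0, 14.0], [238.0, 14.0]]
w2 handle (364, 208, 23, 43) 734.0 [[363.47967529296875, 208.07240295410156], [384.28961181640625, 207.0814666748047], [386.32806396484375, 249.88914489746094], [365.51812744140625, 250.8800811767578]]
w2 clamp (394, 240, 10, 16) 114.5 [[394.0, 240.0], [403.0, 240.0], [403.0, 255.0], [394.0, 255.0]]
w2 knob (240, 74, 32, 28) 695.0 [[239.41152954101562, 75.17256927490234], [269.3451232910156, 73.17699432373047], [271.1460266113281, 100.19026947021484], [241.21243286132812, 102.18584442138672]]
```

View pics/w2c.png

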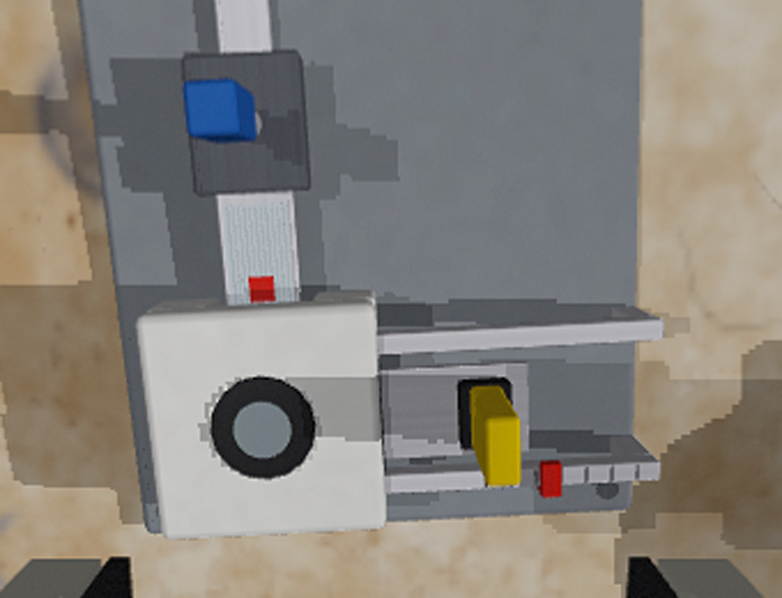

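In this crop (scale 2.3, offset 160,40), the knob top quad is (185,83)-(240,138). The handle top quad is (489,417)-(520,486), the clamp top is about (551,478), and the head top corners are (138,318), (378,302), (385,525) and (165,535).

Run:
```python
from h import *
im,C=load('w2'); im1,C1=load('w1')
f=lambda L:np.array(L)/2.3+[160,40]-.28
hd=onz(C,f([(138,318),(378,302),(385,525),(165,535)]),62)
kn=onz(C,f([(185,83),(233,79),(240,135),(190,140)]),115)
ha=onz(C,f([(488,417),(519,417),(520,484),(490,487)]),115)
cl=onz(C,f([(540,463),(561,463),(561,494),(541,496)]),60)
pl=onz(C,f([(84,0),(150,530),(630,510),(641,5)]),12)
# bright top faces by mask
for nm,(I,CC) in dict(w1=(im1,C1),w2=(im,C)).items():
    for k,lo,hi,roi,z in (('handle',(22,150,200),(35,255,255),(340,100,420,280),115),('clamp',(0,150,205),(8,255,255),(385,100,420,280),60),('knob',(100,120,170),(125,255,255),(200,0,400,200),115)):
        try:
            c=blob(I,lo,hi,roi); B=cv2.boxPoints(cv2.minAreaRect(c)); P=onz(CC,B,z); print(nm,k,cv2.boundingRect(c),P.mean(0)[:2],np.linalg.norm(P[1]-P[0]),np.linalg.norm(P[2]-P[1]))
        except ValueError: print(nm,k,'none')
for k,P in dict(head=hd,knob=kn,handle=ha,clamp=cl,plate=pl).items():
    print(k,P.mean(0)[:2]); print(P[:,:2].tolist())
e=lambda a,b:np.degrees(np.arctan2(*(b-a)[[1,0]]))
print('yaw', e(hd[1],hd[0]),e(hd[2],hd[3]),e(pl[2],pl[1]),e(hd[2],hd[1])+90,e(hd[3],hd[0])+90,e(pl[1],pl[0])+90,e(pl[2],pl[3])+90)
hd1=onz(C1,[(215,102),(323,97),(327,203),(223,208)],62);print('head1',hd1.mean(0)[:2]); print(onz(C1,[(373,172)],56))
```

```text
w1 handle (376, 137, 13, 31) [498.9534 -98.1492] 8.471938846880423 21.00544855610351
w1 clamp none
w1 knob none
w2 handle (385, 242, 1, 1) [494.3646 -93.053 ] 0.0 0.0
w2 clamp none
w2 knob none
head [583.244 -94.15 ]
[[629.6792407484282, -134.39185037752318], [540.6548620235751, -140.40071686442553], [537.8627032043826, -53.01713023847938], [624.7792137364921, -48.790434611490355]]
knob [ 590.1046 -203.477 ]
[[597.7376047497228, -210.82214306169672], [583.4960406834754, -211.9617526428324], [582.0536024062912, -196.29072275272102], [597.1311272230755, -194.83349283372976]]
handle [499.1109 -97.7204]
[[504.8118684785031, -109.38787094008039], [494.7364163515486, -109.39315343514578], [493.4929422091214, -86.57577033917777], [503.40220350041477, -85.52482096241997]]
clamp [473.0994 -71.3866]
[[477.5967556860714, -77.92485962271145], [469.4337900975265, -77.930861505642], [468.7800453115521, -65.26172298173867], [476.58712450033073, -64.42910850825453]]
plate [ 541.1466 -143.5517]
[[654.5632287692928, -250.51041816638724], [643.2095879293723, -32.561349206000614], [428.0334523454361, -42.207316807495346], [438.77994900282977, -248.92780573524087]]
yaw 3.8614286112877374 2.7840647577602633 2.566750560248191 1.8301435094696075 3.2761703989054354 2.982018821551762 2.97587884682801
head1 [583.8646 -92.5757]
[[498.03  -77.136  56.   ]]
```

Yaw is about 2.8°. Checks: head to handle measures 84.5 mm (85 expected), the knob is about 40 mm short of home, and the clamp is about 25 mm ahead of the handle with a 27.7 mm lateral offset (28 expected). Next I push the carriage with closed fingers.

```bash
cat >> h.py <<'E'
yaw=np.radians(2.8); X=np.array([np.cos(yaw),np.sin(yaw),0]); Y=np.array([-np.sin(yaw),np.cos(yaw),0]); Z=np.array([0,0,1.])
Q=(R.from_euler('z',yaw)*R.from_quat([-.70710678,.70710678,0,0])).as_quat()
KN=np.array([590.1,-203.5,0]); HEAD=np.array([583.5,-93.3,0]); HAND=np.array([499.,-97.9,0]); CL=np.array([473.1,-71.4,0])
E
python3 - <<'E'
from h import *
bot.move_gripper(0)
bot.move_ptp(KN-35*Y+140*Z,Q)
bot.line_to(KN-35*Y+86*Z,120); bot.pause(.2)
f0=bot.read_state()['contact_force']; print(f0)
bot.line_to(KN+10*Y+86*Z,60)
for d in np.arange(12,40,1.5):
    bot.line_to(KN+d*Y+86*Z,30)
    s=bot.read_state(); f=(s['contact_force']-f0)@Y
    print(d,round(f,2),round((s['tcp_pos']-KN)@Y,2))
    if f<-8: break
bot.pause(.2); s=bot.read_state(); print(s['contact_force']-f0,s['tcp_pos'],s['t'])
look('w3')
E
```

```text
[0.4032 0.2018 0.1401]
12.0 -0.29 11.93
13.5 -0.54 13.42
15.0 -1.35 15.07
16.5 -0.22 16.66
18.0 -0.26 18.15
19.5 -0.74 19.62
21.0 -0.3 21.14
22.5 -8.31 21.39
[ 0.4854 -6.9139 -1.6841] [ 588.9893 -182.1524   86.0157] 7.9333
```

Hard stop at 38.8 mm, against about 40 expected. I'll back off, look to verify, and position above the handle.

Run:
```python
from h import *
s=bot.read_state(); p=s['tcp_pos']
bot.line_to(p-15*Y,100); bot.line_to(p-15*Y+60*Z,150)
bot.move_gripper(50)
bot.move_ptp([540,-110,260],Q); bot.pause(.3)
im,s=look('w4'); print(s['t'])
im,C=load('w4'); cv2.imwrite('pics/w4c.png',cv2.resize(im[40:300,160:500],None,fx=2.3,fy=2.3,interpolation=cv2.INTER_CUBIC))
for z,p in ((62,HEAD),(115,HAND),(60,CL),(115,HEAD-70*Y+X)): print((proj(C,p+z*Z)-[160,40])*2.3)
```

```text
10.775
[[261.1515 423.5169]]
[[500.3353 460.2692]]
[[543.3471 489.5751]]
[[230.2232 243.9333]]
```

View pics/w4c.png

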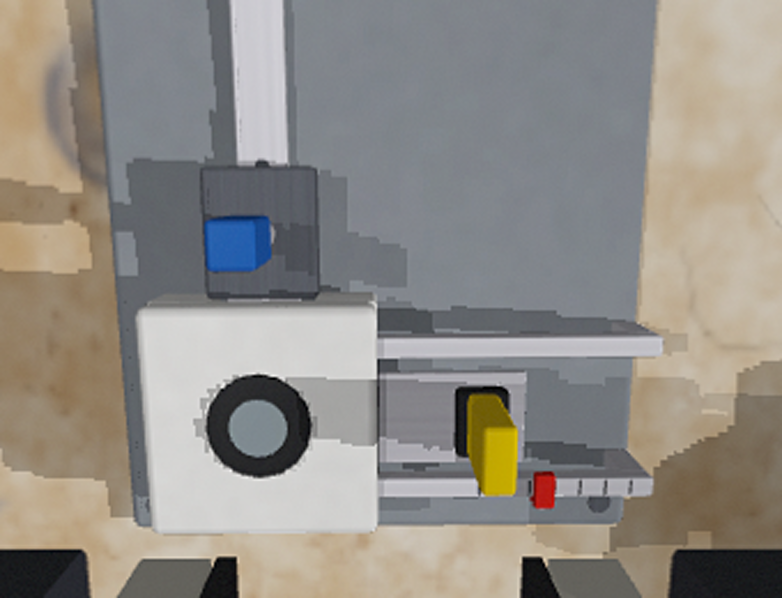

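The block's left face meets the head, so the carriage is home, with the knob at (231,244) as predicted. The handle at (501,460) and clamp at (544,489) also match. I'll grip with a half turn so the wrist camera looks down on the pointer from the left side.

```bash
echo "Q2=(R.from_quat(Q)*R.from_euler('z',np.pi)).as_quat()" >> h.py
python3 - <<'E'
from h import *
q=bot.solve_ik(HAND+150*Z,Q2); print(q)
bot.move_ptp(HAND+150*Z,Q2); bot.line_to(HAND+78*Z,100); bot.pause(.2)
s=bot.read_state();print(s['contact_force'],s['tcp_pos'])
bot.move_gripper(0,30); bot.pause(.3); s=bot.read_state();print(s['contact_force'],s['tcp_pos'],s['width'],s['finger_force'])
p=HAND+78*Z; p[2]=78
bot.line_to(p-23*X,30); bot.pause(.4); im,s=look('w5');print(s['contact_force'],s['tcp_pos'],(s['tcp_pos']-p)@X,s['width'],s['t'])
E
```

```text
[ 0.193   0.1516 -0.458   0.     -0.9611  2.9974]
[ 0.3925 -0.4463  0.7884] [499.4208 -97.8452  78.6405]
[ 4.196  -1.0264 -4.226 ] [499.3632 -97.8729  78.0254] 11.942622768682682 29.99384880065918
[ 6.2946 -2.0171 -6.2241] [476.3823 -99.0926  78.0414] -22.648963785884284 11.66974704344551 16.825
```

View pics/w5.png

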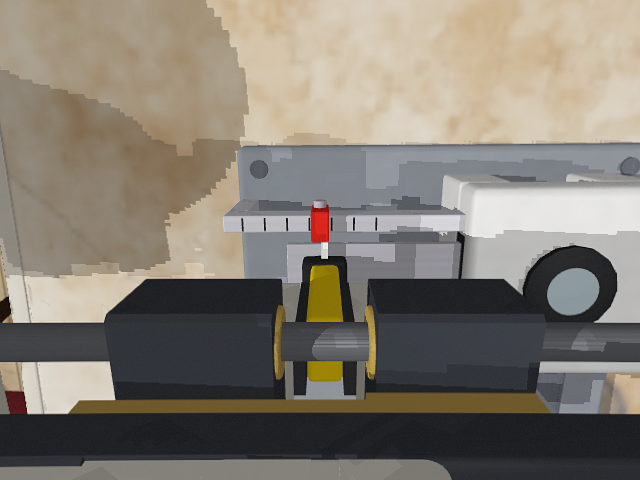

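The white pointer is at about (325,248) and the red clamp at about (320,222), both clear. I'll measure the remaining offset in reader x.

```bash
cat >> h.py <<'E'
def offs(n):
    im,C=load(n)
    r=blob(im,(0,150,60),(10,255,255),(290,190,350,260)); x0,y0,w,h=cv2.boundingRect(r)
    # inner (lower) edge of clamp top
    hsv=cv2.cvtColor(im,cv2.COLOR_BGR2HSV)
    print('clamp',(x0,y0,w,h))
    for y in range(y0+h-8,y0+h+1,2): xs=[x for x in range(x0-4,x0+w+4) if hsv[y,x,1]>150]; print(y,xs[:1],xs[-1:])
    for y in range(y0+h,y0+h+17,2): print(y,im[y,314:336].mean(1).astype(int))
E
python3 - <<'E'
from h import *
offs('w5')
im,C=load('w5')
cv2.imwrite('pics/w5c.png',cv2.resize(im[190:270,280:370],None,fx=7,fy=7,interpolation=cv2.INTER_NEAREST))
E
```

```text
clamp (311, 205, 18, 37)
234 [311] [328]
236 [311] [328]
238 [311] [328]
240 [311] [328]
242 [] []
242 [ 90  89  89  91  90  88  85 159 156 176 174 177 178 174 108 109 110 110
 110 110 110 109]
244 [155 166 164 165 164 165 161 202 210 233 231 231 233 241 114 122 123 124
 123 123 125 123]
246 [172 173 172 172 171 174 170 202 208 232 230 230 232 239 114 122 123 124
 125 123 122 124]
248 [172 171 172 171 171 171 169 202 209 232 230 230 232 240 115 121 122 123
 122 123 122 123]
250 [172 173 173 173 173 173 171 202 210 208 208 208 210 217 116 122 122 123
 123 122 123 124]
252 [172 173 172 172 172 171 170 202 209 209 208 209 210 217 116 121 124 123
 123 122 121 122]
254 [171 172 172 173 171 171 168 203 211 208 209 209 211 217 115 121 122 122
 121 122 122 123]
256 [ 58   7  13   8  10  11   1 183 215 210 209 210 212 224   1  11  11  13
  15  12  12  11]
258 [ 25  23  20  23  27  20  12 140 185 181 181 181 182 191  16  17  23  23
  25  23  25  20]
```

View pics/w5c.png

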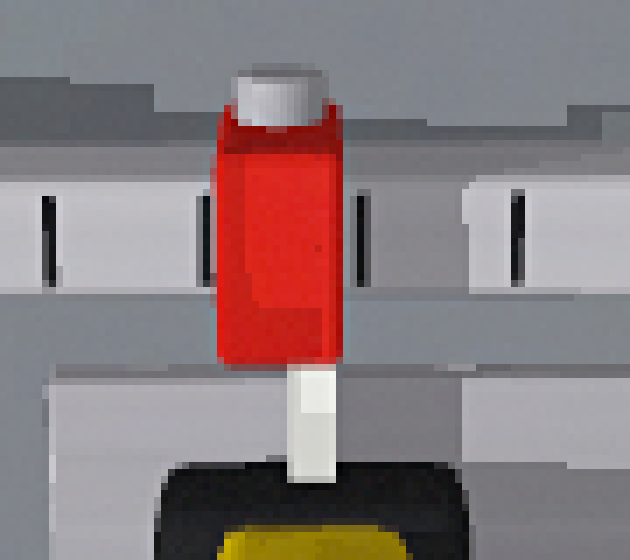

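The pointer is centred at column 324 and the clamp at 319.5, so about 2 mm is left, which agrees with the earlier 24.6 mm estimate.

Run:
```python
from h import *
im,C=load('w5'); d=(onz(C,[(319.5,241)],60)-onz(C,[(324,247)],56))[0]@X; print(d)
p=HAND+78*Z
bot.line_to(p+(-23+d)*X,15); bot.pause(.5); im,s=look('w6'); print(s['contact_force'],s['tcp_pos'],(s['tcp_pos']-p)@X,s['width'],s['finger_force'],s['t'])
offs('w6')
im,C=load('w6'); print(C[2][:3,3])
for n,c in (('scene',0),): cv2.imwrite('pics/scene6.png',bot.camera(n)[100:340,200:480,::-1])
```

```text
-1.9827142254753798
[ 6.6983 -2.6847 -5.9806] [474.4411 -99.1896  78.0317] -24.592570105358543 11.748227905265077 29.99335616827011 17.6583
clamp (315, 205, 18, 37)
234 [315] [332]
236 [315] [332]
238 [315] [332]
240 [316] [332]
242 [] []
242 [115 117  95 105  89  88  85 158 157 177 176 177 179 183  87  90  91  85
 114 112 110 110]
244 [155 155 164 164 164 164 160 203 209 234 232 232 233 241 115 121 122 123
 124 125 124 124]
246 [173 174 173 172 173 173 170 202 207 232 230 231 232 240 115 121 124 124
 122 124 124 124]
248 [172 171 172 171 172 171 169 202 208 232 230 230 232 239 114 121 123 122
 123 123 122 123]
250 [173 172 174 173 173 174 171 202 210 209 208 209 210 216 117 123 123 124
 124 122 123 125]
252 [171 173 172 173 173 172 171 203 210 209 209 209 211 217 114 121 124 123
 121 122 122 122]
254 [171 172 175 115 117 119 112 194 212 209 209 209 210 217 114 121 123 121
 123 122 122 122]
256 [ 59   8   9  13   7   7   2 184 214 211 210 210 212 224   3   7  12  18
  15  11  16  13]
258 [ 25  21  24  23  20  23  16 140 184 181 181 181 183 190  13  23  22  26
  24  24  20  21]
[470.8339 -26.6712 236.9922]
```

View pics/w6.png

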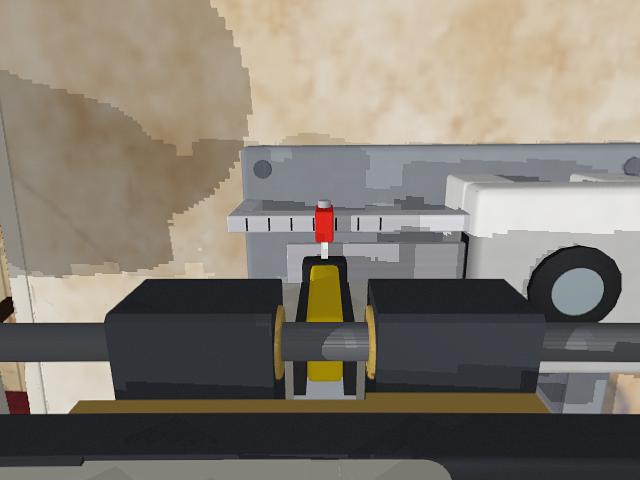

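The pointer (column 324) and clamp (323.6) are level to about 0.2 mm, the grip is firm, and the time is 17.7 s. Handing in.

```bash
python3 -c "
from plant import bot
print(bot.close_job())"
```

```text
the job is handed in; nothing more can be done
None
```

The job is handed in: the carriage is home against the head, and the shutter is held open at about 25 mm with its pointer level with the red clamp to about 0.2 mm, handle still gripped; I saw no shift in the clamp and took no final look at the bystanders.

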